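# Unstack the bonsai pots into their drip saucers

## Robot

A 7-joint arm with a two-finger parallel gripper is mounted at the origin on the work surface. World frame = base frame: x ahead of the robot, y to its left, z up, the work surface at z = 0. Lengths are in m, angles in rad, forces in N, time in s.
With the tool pointing down it reaches from about 0.35 to 0.9 m from the base axis. Payload 7.2 kg.
Tool frame: the origin (TCP) lies on the centre line of the jaws, within the pads' length; the fingertips stand 11 mm ahead of it and the grasp point (between the pads) lies 8 mm behind it; z points along the fingers, y is the line along which they close (so a half turn about z gives the same grasp; the last joint's range is limited). The gripper opens to 85 mm and grips with 20 to 120 N. Pads are 22 mm wide; open, the fingers measure 114 mm over their backs; the gripper's body (76 mm by 85 mm) begins 54 mm behind the grasp point. The pads swing forward as they close: fully open they stand 13 mm farther back than shut.
Start: joints at [1.197, 0.411, -0.013, 1.596, 0.006, 1.134, -0.082], TCP at [0.188, -0.596, 0.242] pointing down, gripper open.
Joint ranges: [-2.95, 2.95], [-0.29, 1.99], [-1.47, 1.44], [0.14, 2.54], [-1.03, 4.17], [0.13, 1.85], [-2.86, 2.86]. Speed limits (rad/s): [2.39, 2.39, 3.01, 3.01, 3.14, 3.14, 3.14].

## Interface

Orientations are given as a unit quaternion [x, y, z, w].
In Python, from workcell import arm gives the robot as it stands.
- The arm moves only by the tool send_rows, never from a script. Its argument "commands" is one flat list of numbers, 7 for each row, row after row: the shift along the tool's x, y, z normalised to -1 to 1, where 1 is 150 mm, then the turn, a rotation vector about the tool's x, y, z normalised to -1 to 1, where 1 is 180 degrees, then the closure in counts, from 0 (fully open) to 255 (shut). In form: [dx, dy, dz, rx, ry, rz, fingers, dx, dy, dz, rx, ry, rz, fingers, ...]. A call has 1 to 10 rows; each row is the pose to reach, as a shift and turn from the pose commanded when the call began, along the tool's axes at that moment, turning the shorter way round; what a row does not reach only later rows make up. A row lasts 1/12 s, in which the tool goes at most 41.7 mm and 7.16 degrees, less where a joint would pass 70% of its speed; a pose out of reach is approached as far as the arm can. A call with a number of a shift or a turn outside -1 to 1 is refused whole. A call with a gripper value outside its range is refused whole. The fingers move at their own pace and stop on an object; "newtons" is the grip in N (left out, the last holds). Time passes only in rows, so rows that repeat a pose let the fingers close. It gives the time, the measured TCP pose, the force, the opening and the grip force at its end, in the units of the state.
- arm.read_state(): the state, without advancing time (a new reading comes with each control period).
- arm.read_camera(name): name is "side" or "top" or "wrist"; returns the picture (400x640x3 uint8, red, green, blue); there is no depth.
- arm.calibration(name): a dict with "fx", "fy", "cx", "cy" (pixels), "k1" (the pictures are not rectified: a ray, as slopes to the right and down, at radius r is drawn at 1 + k1 r^2 times it, then the intrinsics apply), "T" (4x4, takes a point from camera to world coordinates); the wrist camera has in their place "tool_from_camera" (4x4, takes a point from camera to tool coordinates, whose origin is the TCP and whose axes are the flange's). Camera axes: x right, y down, z forward; pixel columns grow to the right and rows downward; lengths in m; the calibration is good to about 2 mm. A picture is of the moment at which its call begins: read the wrist's pose just before it. calibration takes no time and is no camera call.
- arm.close_job(): hands the job in; it is judged then, once.
The state is a dict: "t": time; "qpos": joint angles; "dq": joint speeds; "effort": joint torques, N m; "eef_pos": TCP position; "tool_rot": TCP orientation; "contact_force": force on the tool from outside, world axes, zero at the start; "ft_torque": the same for the moment, N m; "gripper_width": finger opening in m; "grasp_force": force on a finger pad.
Only numpy, scipy, OpenCV 4.12 (cv2) and the standard library are available. Lean on these libraries where they do the work, as an engineer would, in place of code of your own. Each camera call takes 0.05 s, during which the arm holds its last target. There are 200 camera calls.

## Task

Take the stack of four small bonsai pots apart from the top down, one pot at a time, and stand each one on its feet in the drip saucer of its own shape (round, square, oval, rectangular), flat on the saucer's floor inside the rim and lined up with the saucer's sides. Set the pots down gently, without dropping or tipping any, and leave the coil of wire and the paste jar where they are.

Things in the scene. Friction and masses are not known exactly. Their poses are not given: they have to be found in the camera images.
- pot_round_mid (a point): Round pot, the topmost of the stack: plain terracotta bonsai pot, outside diameter 46 mm, straight sides, 40 mm high in all including three 5 mm feet, open at the top, wall 6 mm. Weighs about 100 g. The point is its centre, 20 mm above the undersides of its feet; z up out of the mouth.
- pot_square_mid (a point): Square pot, second from the top: terracotta, 54 x 54 mm outside, straight sides, 46 mm high in all including four 5 mm feet, rim turned in to 9 mm wide. About 150 g. The point is its centre, 23 mm above the undersides of its feet; x and y are square to its sides.
- pot_oval_mid (a point): Oval pot, third from the top: terracotta, 84 mm long (along its x) and 60 mm wide (along its y), straight parallel long sides 24 mm long with half-round ends, 42 mm high in all including four 5 mm feet, rim turned in to 8 mm wide. About 200 g. The point is its centre, 21 mm above the undersides of its feet.
- pot_rect_mid (a point): Rectangular pot, at the bottom of the stack, standing on the bench: terracotta, 110 mm long (along its x) and 68 mm wide (along its y), straight sides, 42 mm high in all including four 5 mm feet, rim turned in to 10 mm wide. About 300 g. The point is its centre, 21 mm above the undersides of its feet. In the stack each pot's body rests on the rim of the one below with its feet 5 mm down inside that mouth, nothing holding them but weight; the whole stack is 155 mm high.
- saucer_round: Dark grey plastic drip saucer, round, 70 mm across outside, 64 mm inside the rim; rim 3 mm thick and 12 mm high over the bench, inner floor 4 mm above the bench: 9 mm of room all round its pot. It does not slide. Origin at the centre of its underside, on the bench.
- saucer_square: Dark grey plastic drip saucer, square, 78 x 78 mm outside, 72 x 72 mm inside the rim, sides along its x and y; rim 3 mm thick and 12 mm high over the bench, inner floor 4 mm above the bench: 9 mm of room all round its pot. It does not slide. Origin at the centre of its underside, on the bench.
- saucer_oval: Dark grey plastic drip saucer, oval with straight long sides like the oval pot, 108 x 84 mm outside, 102 x 78 mm inside the rim, long along its x; rim 3 mm thick and 12 mm high over the bench, inner floor 4 mm above the bench: 9 mm of room all round its pot. It does not slide. Origin at the centre of its underside, on the bench.
- saucer_rect: Dark grey plastic drip saucer, rectangular, 134 x 92 mm outside, 128 x 86 mm inside the rim, long along its x; rim 3 mm thick and 12 mm high over the bench, inner floor 4 mm above the bench: 9 mm of room all round its pot. It does not slide. Origin at the centre of its underside, on the bench.
- coil: Bystander: coil of copper training wire lying flat, 82 mm across, 16 mm high. Origin at the centre of its underside.
- jar: Bystander: jar of cut paste with a green lid, 56 mm across, 55 mm high. Origin at the centre of its underside.
There are look-alikes about, which are no part of the job. What is shaped like the part that bears pot_rect_mid but white is not meant.

How it is judged:
By the outcome, as a careful person would: the job done as asked, in the order asked, and still so for the second after the job is handed in, with the robot touching nothing.
It also fails if it takes over 120 s, if anything falls off the work surface, if the arm or the gripper's body presses on something with over 40 N, if the wrist force passes 120 N, or if a joint passes its speed limit or range.

## Working session

There is one attempt and no reset: what is moved stays moved. The work goes in short steps, Python scripts to look and compute and a tool call to move; the robot and the scene stay as the last step left them, time stands still between calls to the robot, and variables do not carry over. Pictures are saved under pics/ and viewed, at most 14 in all, crops included, and the job is handed in when it is done.

Besides the shell and the picture viewer there is one more tool, called as a command line: name --argument value ..., lists and objects as JSON in quotes. send_rows: Moves the arm, as the interface text tells. Its arguments: {"type":"object","properties":{"commands":{"type":"array"},"newtons":{"type":"number"}},"required":["commands"]}

```bash
mkdir -p pics; ls
python3 - <<'E'
from workcell import arm
import cv2,numpy as np
np.set_printoptions(precision=4,suppress=True)
for n in ["top","side"]:
    cv2.imwrite(f"pics/{n}0.png",arm.read_camera(n)[:,:,::-1]); print(n,arm.calibration(n))
print(arm.calibration("wrist")); print(arm.read_state())
E
```

```text
pics
top {'fx': 385.9834861852341, 'fy': 385.9834861852341, 'cx': 318.4917247386369, 'cy': 202.48424903223335, 'k1': -0.036218729480404256, 'T': array([[ 0.    , -0.9843,  0.1766,  0.2587],
       [-0.9995, -0.0056, -0.0313,  0.0238],
       [ 0.0318, -0.1765, -0.9838,  1.0436],
       [ 0.    ,  0.    ,  0.    ,  1.    ]])}
side {'fx': 438.8127962970303, 'fy': 438.8127962970303, 'cx': 322.7137516106482, 'cy': 195.2708928929035, 'k1': -0.032275308144171726, 'T': array([[-0.9451, -0.1693,  0.2794,  0.0591],
       [-0.3267,  0.4756, -0.8168,  1.1068],
       [ 0.0054, -0.8632, -0.5048,  0.7876],
       [ 0.    ,  0.    ,  0.    ,  1.    ]])}
{'fx': 359.0679217913003, 'fy': 359.0679217913003, 'cx': 315.54898161312997, 'cy': 202.30525923942517, 'k1': 0.002699110439331034, 'tool_from_camera': array([[ 0.0001, -0.9602, -0.2794,  0.0718],
       [ 1.    ,  0.0002, -0.0003, -0.0009],
       [ 0.0003, -0.2794,  0.9602, -0.131 ],
       [ 0.    ,  0.    ,  0.    ,  1.    ]])}
{'t': 0.1, 'qpos': array([ 1.1968,  0.4118, -0.0127,  1.597 ,  0.0056,  1.1343, -0.0822]), 'dq': array([ 0.0004, -0.0022,  0.0011, -0.0017, -0.0006, -0.0005,  0.0011]), 'effort': array([  0.0039, -60.1828,   0.6848, -30.0088,   0.014 ,   0.0064,
         0.    ]), 'eef_pos': array([ 0.188 , -0.5956,  0.2415]), 'tool_rot': array([ 0.9883,  0.1523, -0.0002, -0.0007]), 'contact_force': array([-0.0769,  0.8464, -0.0047]), 'ft_torque': array([-0.021 ,  0.0336, -0.0259]), 'grasp_force': 0.0, 'gripper_width': 0.08529666419512191}
```

View pics/top0.png

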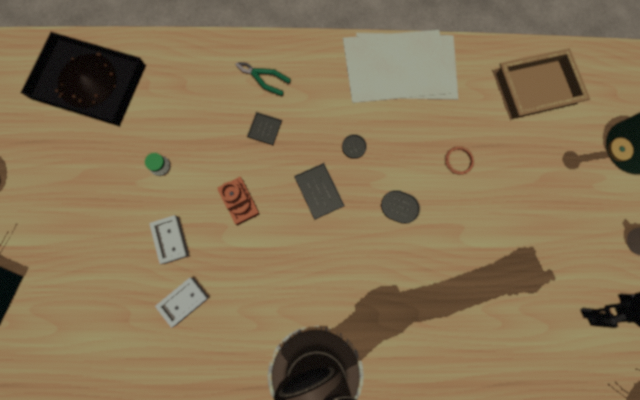

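View pics/side0.png

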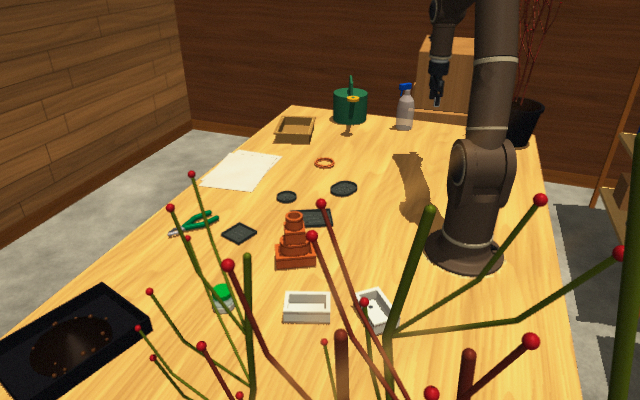

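The top view shows the saucers: square near (264,128), round (354,146), rectangular (319,191), oval (400,207). The stack is near (238,200), the jar at (157,163) and the coil at (459,160). I'll enlarge the middle.

```bash
cat > h.py <<'E'
from workcell import arm
import cv2,numpy as np
from scipy.spatial.transform import Rotation as R
np.set_printoptions(precision=4,suppress=True)
def camT(n,st=None):
    c=arm.calibration(n)
    if n!="wrist": return c,np.array(c["T"])
    st=st or arm.read_state()
    T=np.eye(4);T[:3,:3]=R.from_quat(st["tool_rot"]).as_matrix();T[:3,3]=st["eef_pos"]
    return c,T@np.array(c["tool_from_camera"])
def p2w(n,uv,z,st=None):
    c,T=camT(n,st); uv=np.atleast_2d(uv).astype(float)
    d=(uv-[c["cx"],c["cy"]])/[c["fx"],c["fy"]]; s=d.copy()
    for _ in range(8): s=d/(1+c["k1"]*(s**2).sum(1,keepdims=True))
    r=np.c_[s,np.ones(len(s))]@T[:3,:3].T
    return T[:3,3]+r*((z-T[2,3])/r[:,2])[:,None]
def w2p(n,P,st=None):
    c,T=camT(n,st); q=(np.atleast_2d(P)-T[:3,3])@T[:3,:3]; s=q[:,:2]/q[:,2:]
    return s*(1+c["k1"]*(s**2).sum(1,keepdims=True))*[c["fx"],c["fy"]]+[c["cx"],c["cy"]]
def crop(im,x0,y0,x1,y1,k,f):
    cv2.imwrite(f,cv2.resize(im[y0:y1,x0:x1,::-1],None,fx=k,fy=k,interpolation=cv2.INTER_CUBIC))
def move(x,y,z,yaw=None):
    "normalised shift/turn from the current pose to tool-down at x,y,z, finger line (tool y) at world yaw(rad) mod pi"
    st=arm.read_state(); r0=R.from_quat(st["tool_rot"]); d=r0.inv().apply(np.array([x,y,z])-st["eef_pos"])
    if yaw is None:
        ty=r0.as_matrix()[:,1]; yaw=np.arctan2(ty[1],ty[0])
    best=[]
    for k in (0,1):
        a=yaw+k*np.pi; yy=np.array([np.cos(a),np.sin(a),0]); zz=np.array([0,0,-1.]); xx=np.cross(yy,zz)
        best.append((r0.inv()*R.from_matrix(np.c_[xx,yy,zz])).as_rotvec())
    print("shift",d/.15,"turnA",best[0]/np.pi,"turnB",best[1]/np.pi,"q7",st["qpos"][6])
E
python3 - <<'E'
from h import *
im=arm.read_camera("top"); crop(im,210,95,430,235,3.6,"pics/topc.png")
g=cv2.cvtColor(im,cv2.COLOR_RGB2HSV); m=((g[...,2]<95)&(g[...,1]<110)).astype(np.uint8)
m[:100]=0;m[232:]=0;m[:,:225]=0;m[:,430:]=0
m=cv2.morphologyEx(m,cv2.MORPH_CLOSE,np.ones((3,3)))
for c in cv2.findContours(m,cv2.RETR_EXTERNAL,cv2.CHAIN_APPROX_NONE)[0]:
    if cv2.contourArea(c)<200: continue
    w=p2w("top",c[:,0,:],.010)[:,:2]; print(c[:,0].mean(0),cv2.minAreaRect((w*1000).astype(np.float32)))
print(p2w("top",[[238,182],[238,200],[157,160],[459,160]],.01))
print(p2w("top",[[238,186]],.155))
E
```

```text
[399.8283 206.596 ] ((434.786865234375, -232.20245361328125), (105.37105560302734, 82.76351165771484), 71.5288314819336)
[318.7786 190.9429] ((477.71356201171875, -9.950874328613281), (131.96734619140625, 89.15267944335938), 25.163057327270508)
[353.5758 146.0455] ((604.7918701171875, -107.47571563720703), (64.94952392578125, 67.79756164550781), 89.346435546875)
[264.2577 128.268 ] ((655.6802978515625, 143.41549682617188), (77.15007019042969, 78.52685546875), 72.28366088867188)
[[ 0.4999  0.2111  0.01  ]
 [ 0.4499  0.2093  0.01  ]
 [ 0.5608  0.4366  0.01  ]
 [ 0.5685 -0.4063  0.01  ]]
[[0.4565 0.1845 0.155 ]]
```

View pics/topc.png

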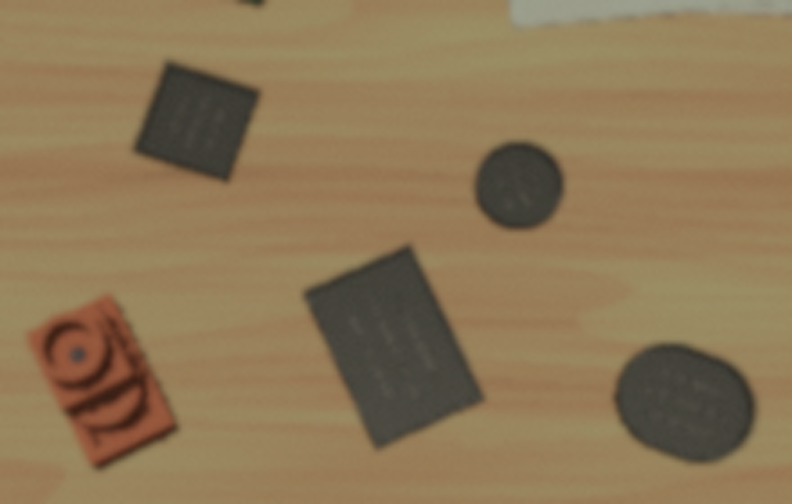

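Enlarged: the round pot's mouth is centred at crop (78,355), full-image pixel (231.7,193.6). The rectangular pot's corners are at crop (28,333), (110,295), (177,430) and (98,467). The saucer sizes match the ones given. Next I'll bring the wrist camera over the stack.

send_rows --commands '[1, -0.67, -0.3, 0, 0, 0, 0, 1, -0.67, -0.3, 0, 0, 0, 0, 1, -0.67, -0.3, 0, 0, 0, 0, 1, -0.67, -0.3, 0, 0, 0, 0, 1, -0.67, -0.3, 0, 0, 0, 0]'

```text
t: 0.57
eef_pos: [0.3049, -0.4508, 0.2885]
tool_rot: [0.988, 0.155, 0.001, -0.0]
contact_force: [0.7, -0.6, 0.5]
gripper_width: 0.0854
grasp_force: 0.0
```

send_rows --commands '[0.87, -0.87, 0, 0, 0, 0, 0, 0.87, -0.87, 0, 0, 0, 0, 0, 0.87, -0.87, 0, 0, 0, 0, 0, 0.87, -0.87, 0, 0, 0, 0, 0, 0.87, -0.87, 0, 0, 0, 0, 0]'

```text
t: 0.98
eef_pos: [0.3885, -0.2858, 0.2874]
tool_rot: [0.988, 0.155, 0.001, -0.001]
contact_force: [-0.1, -0.1, -0.3]
gripper_width: 0.0854
grasp_force: 0.0
```

send_rows --commands '[0.67, -0.95, 0, 0, 0, 0, 0, 0.67, -0.95, 0, 0, 0, 0, 0, 0.67, -0.95, 0, 0, 0, 0, 0, 0.67, -0.95, 0, 0, 0, 0, 0, 0.67, -0.95, 0, 0, 0, 0, 0]'

```text
t: 1.4
eef_pos: [0.4406, -0.118, 0.2876]
tool_rot: [0.988, 0.156, 0.001, -0.001]
contact_force: [-0.5, 0.1, 0.3]
gripper_width: 0.0851
grasp_force: 0.0
```

send_rows --commands '[0.4, -0.97, 0, 0, 0, 0, 0, 0.4, -0.97, 0, 0, 0, 0, 0, 0.4, -0.97, 0, 0, 0, 0, 0, 0.4, -0.97, 0, 0, 0, 0, 0, 0.4, -0.97, 0, 0, 0, 0, 0]'

```text
t: 1.82
eef_pos: [0.4523, 0.0386, 0.2877]
tool_rot: [0.988, 0.157, 0.001, -0.001]
contact_force: [-0.4, 0.3, 0.2]
gripper_width: 0.0855
grasp_force: 0.0
```

send_rows --commands '[0.33, -0.97, 0, 0, 0, 0, 0, 0.33, -0.97, 0, 0, 0, 0, 0, 0.33, -0.97, 0, 0, 0, 0, 0, 0.33, -0.97, 0, 0, 0, 0, 0, 0.33, -0.97, 0, 0, 0, 0, 0]'

```text
t: 2.23
eef_pos: [0.4548, 0.1917, 0.2875]
tool_rot: [0.988, 0.156, 0.0, -0.002]
contact_force: [-0.0, 0.2, 0.1]
gripper_width: 0.0853
grasp_force: 0.0
```

Run:
```python
from h import *
st=arm.read_state(); im=arm.read_camera("wrist"); cv2.imwrite("pics/w1.png",im[:,:,::-1]); np.save("pics/w1.npy",im)
print(st["t"],st["eef_pos"],st["tool_rot"],st["qpos"])
P=lambda a:[[210+x/3.6,95+y/3.6] for x,y in a]
r=p2w("top",P([(28,333),(110,295),(177,430),(98,467)]),.042);print(r,r.mean(0)); print(p2w("top",P([(78,355)]),.155))
```

```text
2.2333 [0.4548 0.1917 0.2875] [ 0.9877  0.1562  0.0003 -0.0018] [ 0.0636  0.204  -0.6431  1.8125  0.1293  1.1661 -1.8775]
[[0.4772 0.258  0.042 ]
 [0.5063 0.1991 0.042 ]
 [0.4059 0.147  0.042 ]
 [0.3786 0.2032 0.042 ]] [0.442  0.2018 0.042 ]
[[0.4382 0.1986 0.155 ]]
```

View pics/w1.png

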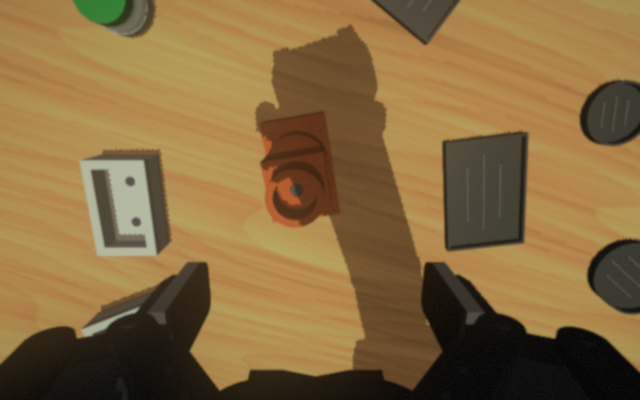

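The wrist view shows the stack at (300,165), with the round mouth near (297,189). Saucers are at the right, the white decoys at the left and the jar at the top. I'll enlarge and brighten the stack.

Run:
```python
from h import *
im=np.load("pics/w1.npy"); b=np.clip(255*(im/255.)**.55,0,255).astype(np.uint8)
crop(b,240,95,360,240,4,"pics/w1c.png")
```

```text
(no output)
```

View pics/w1c.png

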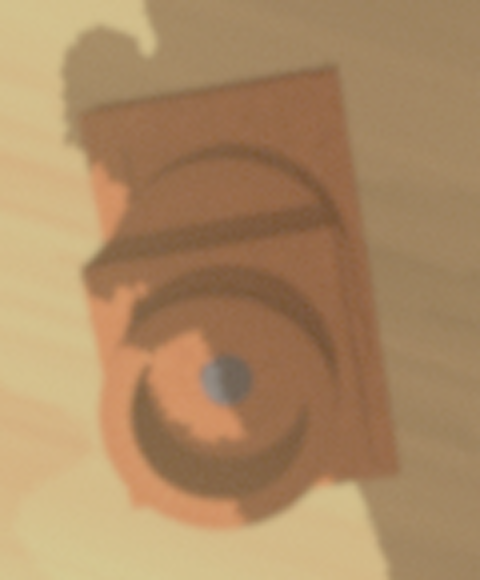

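Run:
```python
from h import *
st=arm.read_state()
P=lambda a:[[240+x/4,95+y/4] for x,y in a]
r=p2w("wrist",P([(83,110),(337,68),(400,472)]),.042,st);s=p2w("wrist",P([(83,268),(340,224)]),.12,st)
an=lambda a,b:np.degrees(np.arctan2(*(b-a)[1::-1]))
print(r,an(r[0],r[1]),an(r[1],r[2]),np.linalg.norm(r[1]-r[0]),np.linalg.norm(r[2]-r[1]),"rectc",(r[0]+r[2])/2)
print(s,an(s[0],s[1]),np.linalg.norm(s[1]-s[0]))
c=p2w("wrist",P([(220,408),(100,410),(338,408),(220,528)]),.155,st);print(c, np.linalg.norm(c[1]-c[2]),np.linalg.norm(c[0]-c[3]))
yaw=np.radians(an(r[0],r[1])); move(c[0][0],c[0][1],.20,yaw); move(c[0][0],c[0][1],.139,yaw)
```

```text
[[0.4826 0.2576 0.042 ]
 [0.5125 0.1989 0.042 ]
 [0.4154 0.1486 0.042 ]] -63.00794435818721 -152.63189510129794 0.06582446444490886 0.10933136095468353 rectc [0.449  0.2031 0.042 ]
[[0.4598 0.2393 0.12  ]
 [0.4851 0.191  0.12  ]] -62.39730457728474 0.054518307704187405
[[0.4494 0.2041 0.155 ]
 [0.442  0.2256 0.155 ]
 [0.4563 0.1827 0.155 ]
 [0.4262 0.197  0.155 ]] 0.04523399564300606 0.024232694096034343
shift [-0.0042 -0.1107  0.5808] turnA [-0.0005  0.     -0.0508] turnB [0.0001 0.0007 0.9492] q7 -1.8739700538781305
shift [-0.0041 -0.1101  0.9875] turnA [-0.0005  0.     -0.0508] turnB [0.0001 0.0007 0.9492] q7 -1.8739700538781305
```

send_rows --commands '[0, -0.11, 0.25, 0, 0, -0.025, 0, 0, -0.11, 0.5, 0, 0, -0.05, 0, 0, -0.11, 0.7, 0, 0, -0.05, 0, 0, -0.11, 0.85, 0, 0, -0.05, 0, 0, -0.11, 0.95, 0, 0, -0.05, 0, 0, -0.11, 0.987, 0, 0, -0.05, 0, 0, -0.11, 0.987, 0, 0, -0.05, 0, 0, -0.11, 0.987, 0, 0, -0.05, 0]'

```text
t: 2.95
eef_pos: [0.4514, 0.2005, 0.1397]
tool_rot: [0.973, 0.229, 0.0, 0.0]
contact_force: [-0.0, 0.7, 0.5]
gripper_width: 0.0852
grasp_force: 0.0
```

Run:
```python
from h import *
st=arm.read_state(); im=arm.read_camera("wrist"); b=np.clip(255*(im/255.)**.55,0,255).astype(np.uint8); cv2.imwrite("pics/w2.png",b[:,:,::-1])
print(st["eef_pos"],st["tool_rot"],st["contact_force"])
move(.4494,.2041,.139,np.radians(-62.7))
print(w2p("wrist",[[.4494,.2041,.155]]))
```

```text
[0.4514 0.2005 0.1397] [0.9734 0.2289 0.0001 0.0001] [-0.0467  0.6631  0.5061]
shift [-0.0036 -0.0263  0.008 ] turnA [ 0.0001 -0.0004 -0.0046] turnB [-0.0006 -0.0002  0.9954] q7 -1.8991082500822907
[[306.9326 303.2842]]
```

View pics/w2.png

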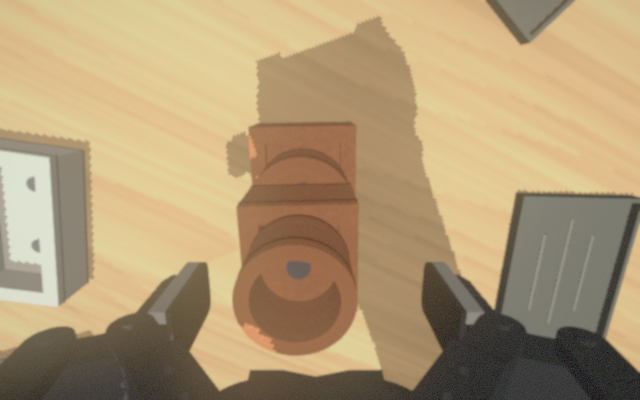

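The round rim spans x 233–357 (centre about (295,297)) and the fingers' midline is at x 316, so the pot is about 7 mm to the tool's -y side. The edges are square to the jaws within about 1°.

Run:
```python
from h import *
st=arm.read_state(); c=p2w("wrist",[[295,297],[233,297],[357,297],[295,355]],.155,st); print(c,np.linalg.norm(c[1]-c[2]))
print(p2w("wrist",[[250,125],[355,122]],.042)); print(p2w("wrist",[[239,205],[357,203]],.12))
move(c[0][0],c[0][1],.139,np.radians(-62.7))
```

```text
[[0.4498 0.2091 0.155 ]
 [0.4397 0.2294 0.155 ]
 [0.4599 0.1889 0.155 ]
 [0.4271 0.1983 0.155 ]] 0.04524725965330244
[[0.4828 0.263  0.042 ]
 [0.5138 0.2051 0.042 ]]
[[0.4602 0.2435 0.12  ]
 [0.4841 0.1975 0.12  ]]
shift [ 0.0137 -0.0552  0.008 ] turnA [ 0.0001 -0.0004 -0.0046] turnB [-0.0006 -0.0002  0.9954] q7 -1.8991082500822907
```

send_rows --commands '[0.01, -0.055, 0.008, 0, 0, -0.004, 0, 0.01, -0.055, 0.008, 0, 0, -0.004, 0, 0.01, -0.055, 0.008, 0, 0, -0.004, 60, 0.01, -0.055, 0.008, 0, 0, -0.004, 90, 0.01, -0.055, 0.008, 0, 0, -0.004, 255, 0.01, -0.055, 0.008, 0, 0, -0.004, 255, 0.01, -0.055, 0.008, 0, 0, -0.004, 255, 0.01, -0.055, 0.008, 0, 0, -0.004, 255, 0.01, -0.055, 0.008, 0, 0, -0.004, 255]' --newtons 30

```text
t: 3.75
eef_pos: [0.4488, 0.2091, 0.1384]
tool_rot: [0.972, 0.235, 0.0, 0.0]
contact_force: [-1.1, -0.3, 5.7]
gripper_width: 0.0463
grasp_force: 30.5
```

send_rows --commands '[0, 0, -0.02, 0, 0, 0, 255, 0, 0, -0.08, 0, 0, 0, 255, 0, 0, -0.2, 0, 0, 0, 255, 0, 0, -0.4, 0, 0, 0, 255, 0, 0, -0.4, 0, 0, 0, 255]'

```text
t: 4.17
eef_pos: [0.4503, 0.2108, 0.2028]
tool_rot: [0.972, 0.236, 0.003, -0.001]
contact_force: [1.5, 2.1, -1.2]
gripper_width: 0.0459
grasp_force: 31.1
```

send_rows --commands '[-0.1, 0.2, 0, 0, 0, 0, 255, -0.25, 0.45, 0, 0, 0, 0, 255, -0.25, 0.7, 0, 0, 0, 0, 255, -0.25, 0.9, 0, 0, 0, 0, 255, -0.25, 1, 0, 0, 0, 0, 255]'

```text
t: 4.58
eef_pos: [0.4851, 0.054, 0.1984]
tool_rot: [0.972, 0.233, 0.0, 0.001]
contact_force: [1.1, -0.2, -1.1]
gripper_width: 0.0459
grasp_force: 31.2
```

send_rows --commands '[-0.1, 0.2, 0, 0, 0, 0, 255, -0.25, 0.45, 0, 0, 0, 0, 255, -0.25, 0.7, 0, 0, 0, 0, 255, -0.25, 0.9, 0, 0, 0, 0, 255, -0.25, 1, 0, 0, 0, 0, 255]'

```text
t: 5.0
eef_pos: [0.5201, -0.0967, 0.1983]
tool_rot: [0.972, 0.233, 0.0, 0.001]
contact_force: [-0.8, 0.3, -0.8]
gripper_width: 0.0459
grasp_force: 31.2
```

send_rows --commands '[0, 0.17, 0, 0, 0, 0, 255, 0, 0.34, 0, 0, 0, 0, 255, 0, 0.34, 0, 0, 0, 0, 255, 0, 0.34, 0, 0, 0, 0, 255]'

```text
t: 5.33
eef_pos: [0.5426, -0.1379, 0.1977]
tool_rot: [0.972, 0.235, -0.0, -0.0]
contact_force: [-0.5, 1.4, -0.2]
gripper_width: 0.046
grasp_force: 31.2
```

```bash
cat >> h.py <<'E'
def snap(f):
    st=arm.read_state(); im=arm.read_camera("wrist"); b=np.clip(255*(im/255.)**.6,0,255).astype(np.uint8); cv2.imwrite(f"pics/{f}.png",b[:,:,::-1]); np.save(f"pics/{f}.npy",im)
    print(st["t"],st["eef_pos"],st["tool_rot"],st["contact_force"],st["gripper_width"]); return im,st
def saucers(im,st,n="wrist",y1=330):
    g=cv2.cvtColor(im,cv2.COLOR_RGB2HSV); m=((g[...,2]<105)&(g[...,1]<90)).astype(np.uint8); m[y1:]=0
    for c in cv2.findContours(m,cv2.RETR_EXTERNAL,cv2.CHAIN_APPROX_NONE)[0]:
        if cv2.contourArea(c)<1500: continue
        w=p2w(n,c[:,0,:],.011,st)[:,:2]; (x,y),(a,b),t=cv2.minAreaRect((w*1000).astype(np.float32))
        print("px",c[:,0].min(0),c[:,0].max(0),"mm",round(x,1),round(y,1),"size",round(a,1),round(b,1),"ang",round(t,1))
E
python3 - <<'E'
from h import *
im,st=snap("w3"); saucers(im,st)
E
```

```text
5.3333 [ 0.5426 -0.1379  0.1977] [ 0.9721  0.2346 -0.0002 -0.0004] [-0.4616  1.4495 -0.1991] 0.04595391022423225
px [98 98] [211 245] mm 481.3 -8.4 size 132.1 91.7 ang 25.1
px [291  62] [357 135] mm 608.1 -111.2 size 59.6 56.6 ang 27.1
```

View pics/w3.png

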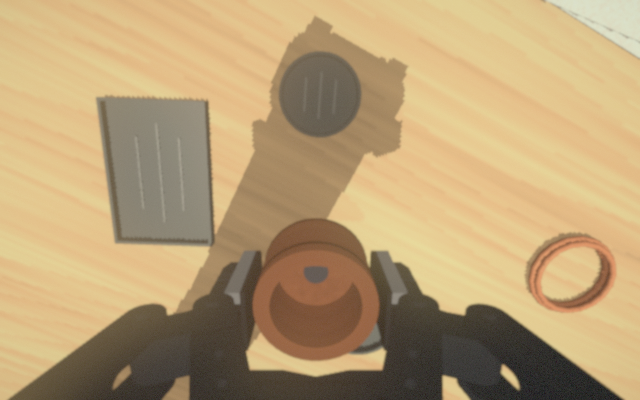

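The round saucer spans x 279–361, y 51–137 (centre (320,94)), partly in shadow. The pot is held upright at (316,290).

Run:
```python
from h import *
st=arm.read_state()
t=np.linspace(0,2*np.pi,60)
c=p2w("wrist",[[320,94],[279,94],[361,94],[320,51],[320,137]],.012,st); print(c[:,:2],np.linalg.norm(c[1]-c[2]),np.linalg.norm(c[3]-c[4]))
print(p2w("wrist",[[316,296]],.155+.0593,st),"held pot centre")
move(*c[0][:2],.12)
```

```text
[[ 0.6102 -0.1046]
 [ 0.5943 -0.0738]
 [ 0.626  -0.1354]
 [ 0.6401 -0.0891]
 [ 0.5783 -0.1212]] 0.06925144114345692 0.06957958206018011
[[ 0.5451 -0.1344  0.2143]] held pot centre
shift [0.4998 0.0188 0.5188] turnA [-0.0004  0.      0.    ] turnB [-0.     -0.0006 -1.    ] q7 -1.1219971782819382
```

send_rows --commands '[0.2, 0.01, 0.2, 0, 0, 0, 255, 0.4, 0.02, 0.4, 0, 0, 0, 255, 0.48, 0.02, 0.6, 0, 0, 0, 255, 0.48, 0.02, 0.8, 0, 0, 0, 255, 0.48, 0.02, 0.88, 0, 0, 0, 255, 0.48, 0.02, 0.9, 0, 0, 0, 255, 0.48, 0.02, 0.9, 0, 0, 0, 255, 0.48, 0.02, 0.9, 0, 0, 0, 255]'

```text
t: 6.05
eef_pos: [0.6086, -0.107, 0.0649]
tool_rot: [0.972, 0.235, 0.001, 0.0]
contact_force: [0.7, -0.4, -1.0]
gripper_width: 0.0459
grasp_force: 31.2
```

Run:
```python
from h import *
im,st=snap("w4")
```

```text
6.05 [ 0.6086 -0.107   0.0649] [0.9719 0.2355 0.001  0.0004] [ 0.6629 -0.4317 -1.0407] 0.04586943762441291
```

View pics/w4.png

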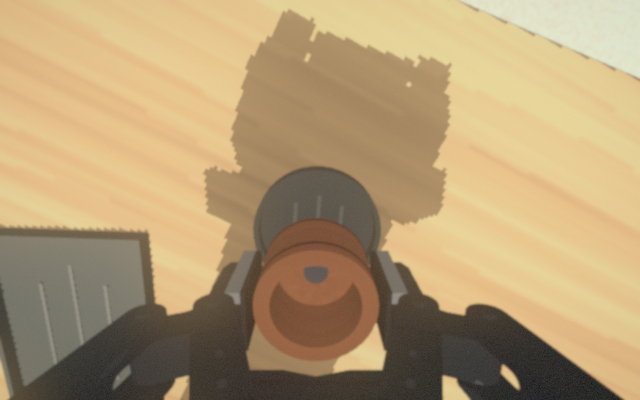

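The saucer's rim spans x 254–382 with its top at y 167. Laterally it's centred under the pot (x 316); next I'll check fore-aft.

Run:
```python
from h import *
st=arm.read_state(); tx=R.from_quat(st["tool_rot"]).as_matrix()[:,0]
a=p2w("wrist",[[318,167]],.012,st)[0]; print("saucer c", a-.035*tx)
b=p2w("wrist",[[316,360],[253,300],[379,300]],.155+.0649-.1384,st); print("pot c",b[0]+.023*tx,(b[1]+b[2])/2)
move(*(a-.035*tx)[:2],.0274)
```

```text
saucer c [ 0.6114 -0.1066  0.0119]
pot c [ 0.6076 -0.1072  0.0816] [ 0.6101 -0.1059  0.0815]
shift [0.016  0.0035 0.2524] turnA [ 0.0006 -0.0007  0.    ] turnB [ 0.0012  0.001  -1.    ] q7 -1.2778947497864004
```

send_rows --commands '[0.01, 0, 0.1, 0, 0, 0, 255, 0.01, 0, 0.17, 0, 0, 0, 255, 0.01, 0, 0.21, 0, 0, 0, 255, 0.01, 0, 0.23, 0, 0, 0, 255, 0.01, 0, 0.24, 0, 0, 0, 255, 0.01, 0, 0.245, 0, 0, 0, 255, 0.01, 0, 0.25, 0, 0, 0, 255, 0.01, 0, 0.25, 0, 0, 0, 255]'

```text
t: 6.77
eef_pos: [0.6085, -0.1063, 0.0274]
tool_rot: [0.972, 0.235, -0.001, 0.0]
contact_force: [-9.8, 1.2, 20.1]
gripper_width: 0.046
grasp_force: 33.0
```

send_rows --commands '[0, 0, -0.004, 0, 0, 0, 255, 0, 0, -0.004, 0, 0, 0, 110, 0, 0, -0.004, 0, 0, 0, 90, 0, 0, -0.004, 0, 0, 0, 60, 0, 0, -0.004, 0, 0, 0, 60, 0, 0, -0.1, 0, 0, 0, 60, 0, 0, -0.35, 0, 0, 0, 30, 0, 0, -0.6, 0, 0, 0, 0, 0, 0, -0.85, 0, 0, 0, 0, 0, 0, -1, 0, 0, 0, 0]'

```text
t: 7.6
eef_pos: [0.6106, -0.106, 0.1808]
tool_rot: [0.972, 0.236, 0.002, 0.001]
contact_force: [1.4, 0.1, 0.5]
gripper_width: 0.0853
grasp_force: 0.0
```

Run:
```python
from h import *
im,st=snap("w5"); move(.449,.2087,.178)
```

```text
7.6 [ 0.6106 -0.106   0.1808] [0.9718 0.2357 0.0023 0.0008] [1.4033 0.0934 0.5312] 0.08533553070130541
shift [-0.0082 -2.3648  0.029 ] turnA [ 0.0018 -0.0026  0.    ] turnB [ 0.0041  0.0029 -1.    ] q7 -1.2150387404320386
```

View pics/w5.png

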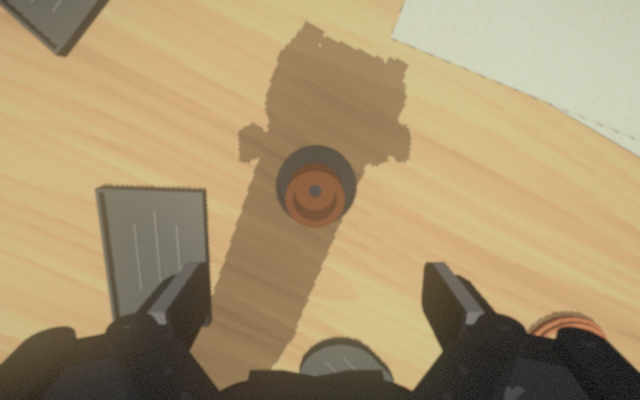

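The round pot stands upright inside its saucer (pot x 284–346, saucer 276–356). Back to the stack for the square pot.

send_rows --commands '[0, -0.25, 0, 0, 0, 0, 0, 0, -0.5, 0, 0, 0, 0, 0, 0, -0.75, 0, 0, 0, 0, 0, 0, -1, 0, 0, 0, 0, 0]'

```text
t: 7.98
eef_pos: [0.5396, 0.0282, 0.1763]
tool_rot: [0.972, 0.235, 0.0, 0.0]
contact_force: [0.9, 0.8, 0.9]
gripper_width: 0.0856
grasp_force: 0.0
```

send_rows --commands '[0, -0.25, 0, 0, 0, 0, 0, 0, -0.5, 0, 0, 0, 0, 0, 0, -0.75, 0, 0, 0, 0, 0, 0, -1, 0, 0, 0, 0, 0]'

```text
t: 8.32
eef_pos: [0.4708, 0.1618, 0.1763]
tool_rot: [0.972, 0.235, 0.0, 0.0]
contact_force: [1.1, 0.3, 0.3]
gripper_width: 0.0856
grasp_force: 0.0
```

send_rows --commands '[-0.01, -0.2, 0, 0, 0, 0, 0, -0.01, -0.36, 0, 0, 0, 0, 0, -0.01, -0.36, 0, 0, 0, 0, 0, -0.01, -0.36, 0, 0, 0, 0, 0, -0.01, -0.36, 0, 0, 0, 0, 0]'

```text
t: 8.73
eef_pos: [0.4462, 0.2072, 0.1759]
tool_rot: [0.972, 0.236, 0.0, 0.0]
contact_force: [-0.7, -0.8, -0.8]
gripper_width: 0.0853
grasp_force: 0.0
```

Run:
```python
from h import *
im,st=snap("w6"); move(.449,.2087,.098,np.radians(-62.7)); saucers(im,st)
b=np.clip(255*(im/255.)**.6,0,255).astype(np.uint8); crop(b,180,100,460,310,2.5,"pics/w6c.png")
```

```text
8.7333 [0.4462 0.2072 0.1759] [0.9719 0.2355 0.0002 0.0003] [-0.6992 -0.825  -0.8483] 0.08533249393621964
shift [ 0.0214 -0.0041  0.5182] turnA [ 0.0002 -0.     -0.0007] turnB [-0.     -0.0004  0.9993] q7 -1.8492779761698748
px [433 185] [615 329] mm 465.6 16.0 size 142.3 147.1 ang 25.6
px [ 16 147] [ 82 263] mm 324.6 401.9 size 98.3 51.4 ang 18.4
px [ 12 127] [118 274] mm 356.4 371.5 size 137.3 75.1 ang 47.5
px [477   0] [566  47] mm 626.4 130.3 size 32.0 65.5 ang 27.2
```

View pics/w6c.png

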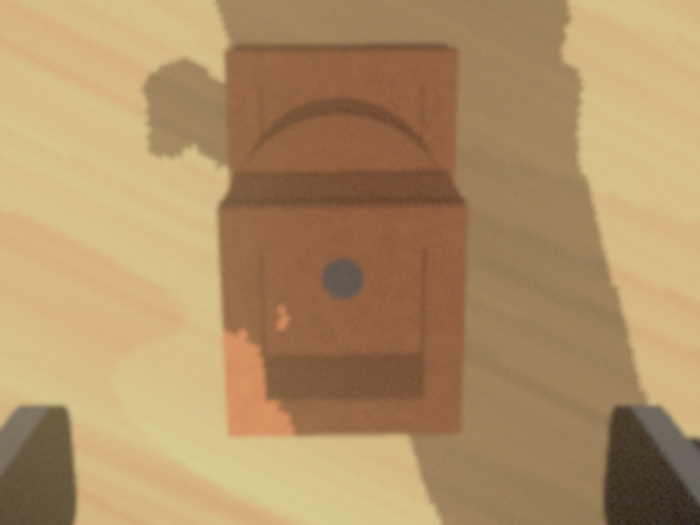

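The square pot spans crop x 221–466 (centre 343) against a finger midline at 339, and it is square to the jaws.

send_rows --commands '[0.02, 0, 0.25, 0, 0, 0, 0, 0.02, 0, 0.42, 0, 0, 0, 0, 0.02, 0, 0.5, 0, 0, 0, 0, 0.02, 0, 0.518, 0, 0, 0, 40, 0.02, 0, 0.518, 0, 0, 0, 70, 0.02, 0, 0.518, 0, 0, 0, 255, 0.02, 0, 0.518, 0, 0, 0, 255, 0.02, 0, 0.518, 0, 0, 0, 255, 0.02, 0, 0.518, 0, 0, 0, 255, 0.02, 0, 0.518, 0, 0, 0, 255]' --newtons 40

```text
t: 9.62
eef_pos: [0.4492, 0.2094, 0.0988]
tool_rot: [0.972, 0.235, 0.001, -0.0]
contact_force: [0.1, -0.3, 5.7]
gripper_width: 0.0539
grasp_force: 43.0
```

Run:
```python
from h import *
im=np.load("pics/w6.npy")
st={"eef_pos":np.array([0.4462,0.2072,0.1759]),"tool_rot":np.array([0.9719,0.2355,0.0002,0.0003])}
P=[[180+x/2.5,100+y/2.5] for x,y in [(221,205),(466,203),(460,433),(230,435)]]
q=p2w("wrist",P,.12,st); print(q.mean(0),q)
print(arm.read_state()["eef_pos"])
```

```text
[0.4481 0.2077 0.12  ] [[0.46   0.2434 0.12  ]
 [0.4843 0.1971 0.12  ]
 [0.4365 0.1717 0.12  ]
 [0.4118 0.2185 0.12  ]]
[0.4492 0.2094 0.0988]
```

send_rows --commands '[0, 0, -0.02, 0, 0, 0, 255, 0, 0, -0.08, 0, 0, 0, 255, 0, 0, -0.2, 0, 0, 0, 255, 0, 0, -0.4, 0, 0, 0, 255, 0, 0, -0.45, 0, 0, 0, 255]'

```text
t: 10.03
eef_pos: [0.4496, 0.2103, 0.1691]
tool_rot: [0.972, 0.236, 0.002, -0.001]
contact_force: [1.4, 1.0, -1.0]
gripper_width: 0.0535
grasp_force: 42.7
```

send_rows --commands '[0.1, 0.1, 0, 0, 0, 0.036, 255, 0.25, 0.2, 0, 0, 0, 0.072, 255, 0.4, 0.35, 0, 0, 0, 0.108, 255, 0.5, 0.5, 0, 0, 0, 0.144, 255, 0.6, 0.6, 0, 0, 0, 0.18, 255, 0.7, 0.67, 0, 0, 0, 0.216, 255, 0.7, 0.67, 0, 0, 0, 0.252, 255, 0.7, 0.67, 0, 0, 0, 0.252, 255, 0.7, 0.67, 0, 0, 0, 0.252, 255, 0.7, 0.67, 0, 0, 0, 0.252, 255]'

```text
t: 10.87
eef_pos: [0.5871, 0.1683, 0.1653]
tool_rot: [0.988, -0.155, -0.0, 0.0]
contact_force: [-1.0, 0.0, -1.2]
gripper_width: 0.0538
grasp_force: 42.7
```

Run:
```python
from h import *
im,st=snap("w7"); print(st["qpos"]); saucers(im,st,y1=230); print(w2p("wrist",[[.66,.145,.012]],st)); move(.66,.145,.065,np.radians(-107.7))
```

```text
10.8667 [0.5871 0.1683 0.1653] [ 0.9879 -0.1551 -0.0003  0.    ] [-0.9646  0.0219 -1.1628] 0.05377314491921151
[-0.088   0.4901 -0.3718  1.6961  0.2051  0.9945 -2.4146]
px [462 150] [613 229] mm 500.3 1.8 size 93.6 90.5 ang 25.0
px [266  37] [365 141] mm 659.8 146.5 size 75.5 75.2 ang 72.2
[[316.9446  90.1064]]
shift [ 0.51   -0.0018  0.669 ] turnA [ 0.      0.0001 -0.001 ] turnB [ 0.0002 -0.0001  0.999 ] q7 -2.4151160458858305
```

View pics/w7.png

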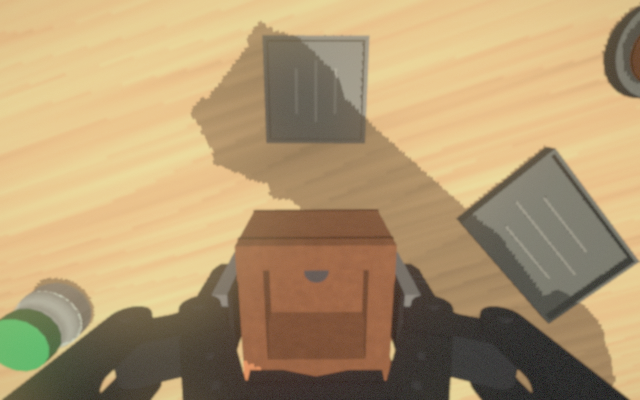

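The square saucer is at pixels (266–367, 37–142), and the 75 mm size and 72.2° match; the held pot is square to it.

send_rows --commands '[0.2, -0.01, 0.1, 0, 0, 0, 255, 0.4, -0.01, 0.3, 0, 0, 0, 255, 0.515, -0.01, 0.55, 0, 0, 0, 255, 0.515, -0.01, 0.7, 0, 0, 0, 255, 0.515, -0.01, 0.75, 0, 0, 0, 255, 0.515, -0.01, 0.75, 0, 0, 0, 255]'

```text
t: 11.42
eef_pos: [0.6595, 0.1453, 0.0504]
tool_rot: [0.988, -0.157, -0.002, 0.001]
contact_force: [0.1, -0.1, -0.7]
gripper_width: 0.0539
grasp_force: 42.7
```

Run:
```python
from h import *
im,st=snap("w8"); tx=R.from_quat(st["tool_rot"]).as_matrix()[:,0]
# saucer far edge: predicted rows for saucer centred on pot
for o in (-.006,-.003,0,.003,.006): print(o,w2p("wrist",[st["eef_pos"]*[1,1,0]+[0,0,.012]+tx*(.039+o)],st))
g=cv2.cvtColor(im,cv2.COLOR_RGB2HSV); m=((g[...,2]<105)&(g[...,1]<90)); m[240:]=0
ys,xs=np.nonzero(m); k=(xs>180)&(xs<460); print(xs[k].min(),xs[k].max(),ys[k].min()); move(.6598,.1465,.0288,np.radians(-107.8))
for y in range(150,245,6): 
  r=np.nonzero(m[y,180:460])[0]; print(y,r.min()+180 if len(r) else 0,r.max()+180 if len(r) else 0,end=";")
```

```text
11.4167 [0.6595 0.1453 0.0504] [ 0.9877 -0.1565 -0.0025  0.0007] [ 0.1492 -0.1012 -0.7211] 0.05386260750270496
-0.006 [[317.7272 179.6763]]
-0.003 [[317.7388 173.5667]]
0 [[317.7504 167.3971]]
0.003 [[317.7622 161.1667]]
0.006 [[317.7741 154.8746]]
237 394 166
shift [-0.0066 -0.0014  0.1591] turnA [ 0.0001  0.0006 -0.0011] turnB [ 0.001  -0.0001  0.9989] q7 -2.381965088975472
150 0 0;156 0 0;162 0 0;168 240 370;174 237 386;180 237 392;186 238 385;192 238 393;198 247 392;204 247 392;210 239 392;216 240 391;222 242 392;228 389 391;234 0 0;240 0 0;
```

send_rows --commands '[0.005, 0, 0.07, 0, 0, 0, 255, 0.005, 0, 0.11, 0, 0, 0, 255, 0.005, 0, 0.13, 0, 0, 0, 255, 0.005, 0, 0.137, 0, 0, 0, 255, 0.005, 0, 0.143, 0, 0, 0, 255, 0.005, 0, 0.143, 0, 0, 0, 255]'

```text
t: 11.97
eef_pos: [0.6626, 0.1451, 0.0317]
tool_rot: [0.988, -0.157, 0.0, -0.0]
contact_force: [0.3, -1.0, -2.1]
gripper_width: 0.0538
grasp_force: 42.8
```

send_rows --commands '[0, 0, 0.005, 0, 0, 0, 255, 0, 0, 0.01, 0, 0, 0, 255, 0, 0, 0.014, 0, 0, 0, 255, 0, 0, 0.018, 0, 0, 0, 255, 0, 0, 0.018, 0, 0, 0, 255]'

```text
t: 12.38
eef_pos: [0.6626, 0.145, 0.029]
tool_rot: [0.988, -0.157, 0.0, -0.0]
contact_force: [-1.6, 0.0, 1.0]
gripper_width: 0.0534
grasp_force: 42.9
```

send_rows --commands '[0, 0, 0.002, 0, 0, 0, 255, 0, 0, 0.004, 0, 0, 0, 255, 0, 0, 0.004, 0, 0, 0, 255]'

```text
t: 12.63
eef_pos: [0.6626, 0.145, 0.0289]
tool_rot: [0.988, -0.157, 0.0, 0.0]
contact_force: [-2.8, -1.2, 7.0]
gripper_width: 0.0531
grasp_force: 43.8
```

send_rows --commands '[0, 0, 0, 0, 0, 0, 90, 0, 0, 0, 0, 0, 0, 70, 0, 0, 0, 0, 0, 0, 50, 0, 0, 0, 0, 0, 0, 50, 0, 0, -0.1, 0, 0, 0, 40, 0, 0, -0.35, 0, 0, 0, 0, 0, 0, -0.6, 0, 0, 0, 0, 0, 0, -0.8, 0, 0, 0, 0, 0, 0, -0.9, 0, 0, 0, 0, 0, 0, -0.9, 0, 0, 0, 0]'

```text
t: 13.47
eef_pos: [0.6649, 0.1459, 0.1695]
tool_rot: [0.988, -0.158, 0.004, -0.002]
contact_force: [0.4, 0.9, 1.4]
gripper_width: 0.0858
grasp_force: 0.0
```

Run:
```python
from h import *
im,st=snap("w9"); move(.449,.2087,.165,np.radians(-62.4))
g=cv2.cvtColor(im,cv2.COLOR_RGB2HSV)
for nm,m in (("pot",(g[...,0]<9)&(g[...,1]>110)),("saucer",(g[...,2]<105)&(g[...,1]<90))):
    m=m.astype(np.uint8); m[300:]=0
    for c in cv2.findContours(m,cv2.RETR_EXTERNAL,cv2.CHAIN_APPROX_NONE)[0]:
        if cv2.contourArea(c)>800 : print(nm,c[:,0].min(0),c[:,0].max(0),cv2.minAreaRect(c))
```

```text
13.4667 [0.6649 0.1459 0.1695] [ 0.9875 -0.1575  0.0039 -0.0017] [0.3757 0.8843 1.3738] 0.0858272258790692
shift [-1.4921  0.0448  0.0045] turnA [-0.0003 -0.0017 -0.254 ] turnB [-0.0021  0.0003  0.746 ] q7 -2.343361789718791
saucer [433 243] [585 299] ((509.0, 271.0), (56.0, 152.0), 90.0)
saucer [588 114] [639 198] ((613.4999389648438, 156.0), (83.99998474121094, 50.99999237060547), 90.0)
```

send_rows --commands '[-0.25, 0.02, 0, 0, 0, 0, 0, -0.5, 0.04, 0, 0, 0, 0, 0, -0.75, 0.04, 0, 0, 0, 0, 0, -1, 0.04, 0, 0, 0, 0, 0]'

```text
t: 13.85
eef_pos: [0.5156, 0.1856, 0.162]
tool_rot: [0.987, -0.158, -0.001, 0.001]
contact_force: [-0.1, 0.7, 1.1]
gripper_width: 0.0854
grasp_force: 0.0
```

send_rows --commands '[-0.2, 0, 0, 0, 0, -0.036, 0, -0.35, 0, 0, 0, 0, -0.072, 0, -0.49, 0, 0, 0, 0, -0.108, 0, -0.49, 0, 0, 0, 0, -0.144, 0, -0.49, 0, 0, 0, 0, -0.18, 0, -0.49, 0, 0, 0, 0, -0.216, 0, -0.49, 0, 0, 0, 0, -0.253, 0, -0.49, 0, 0, 0, 0, -0.253, 0, -0.49, 0, 0, 0, 0, -0.253, 0]'

```text
t: 14.6
eef_pos: [0.4478, 0.2084, 0.1625]
tool_rot: [0.972, 0.235, -0.001, 0.0]
contact_force: [-0.7, -0.2, -0.4]
gripper_width: 0.0853
grasp_force: 0.0
```

Run:
```python
from h import *
im,st=snap("w10"); move(.449,.2087,.061,np.radians(-62.4))
a=cv2.imread("pics/w9.png")[60:320,150:450]; b=cv2.imread("pics/w10.png")[90:350,150:500]
cv2.imwrite("pics/m1.png",cv2.resize(np.hstack([a,b]),None,fx=1.2,fy=1.2))
```

```text
14.6 [0.4478 0.2084 0.1625] [ 0.9719  0.2352 -0.0007  0.    ] [-0.69   -0.1972 -0.4347] 0.08530222610347675
shift [0.0082 0.0023 0.6774] turnA [-0.0001  0.0004 -0.0023] turnB [0.0006 0.0001 0.9977] q7 -1.8608895631885298
```

View pics/m1.png

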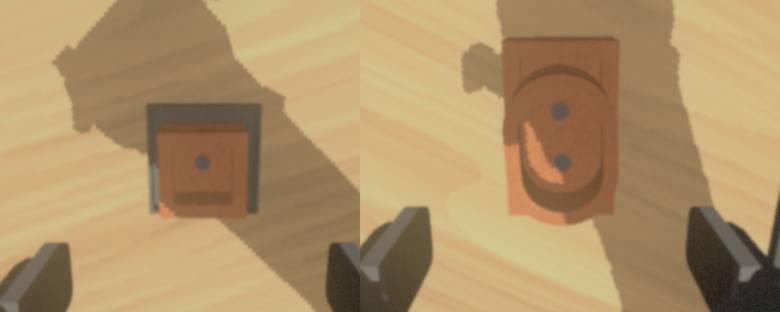

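Left: the square pot sits in its saucer, centred and aligned. Right: the oval pot is centred at x 561 against a finger midline at 559, with its long axis along tool x.

send_rows --commands '[0.01, 0, 0.25, 0, 0, 0, 0, 0.01, 0, 0.48, 0, 0, 0, 0, 0.01, 0, 0.62, 0, 0, 0, 0, 0.01, 0, 0.675, 0, 0, 0, 30, 0.01, 0, 0.675, 0, 0, 0, 60, 0.01, 0, 0.675, 0, 0, 0, 255, 0.01, 0, 0.675, 0, 0, 0, 255, 0.01, 0, 0.675, 0, 0, 0, 255, 0.01, 0, 0.675, 0, 0, 0, 255]' --newtons 50

```text
t: 15.4
eef_pos: [0.4502, 0.2097, 0.0629]
tool_rot: [0.972, 0.237, 0.001, -0.0]
contact_force: [-0.0, -0.2, -1.5]
gripper_width: 0.0603
grasp_force: 54.0
```

send_rows --commands '[0, 0, -0.02, 0, 0, 0, 255, 0, 0, -0.08, 0, 0, 0, 255, 0, 0, -0.2, 0, 0, 0, 255, 0, 0, -0.4, 0, 0, 0, 255, 0, 0, -0.55, 0, 0, 0, 255]'

```text
t: 15.82
eef_pos: [0.4494, 0.2098, 0.1466]
tool_rot: [0.971, 0.237, 0.0, -0.0]
contact_force: [1.7, 1.0, -1.0]
gripper_width: 0.0601
grasp_force: 54.6
```

send_rows --commands '[-0.1, 0.17, 0, 0, 0, 0, 255, -0.25, 0.4, 0, 0, 0, 0, 255, -0.38, 0.62, 0, 0, 0, 0, 255, -0.5, 0.82, 0, 0, 0, 0, 255, -0.61, 0.99, 0, 0, 0, 0, 255]'

```text
t: 16.23
eef_pos: [0.4364, 0.0331, 0.1453]
tool_rot: [0.972, 0.236, 0.0, 0.0]
contact_force: [-0.3, -0.2, -1.9]
gripper_width: 0.0597
grasp_force: 54.6
```

send_rows --commands '[-0.12, 0.2, 0, 0, 0, 0, 255, -0.25, 0.4, 0, 0, 0, 0, 255, -0.38, 0.62, 0, 0, 0, 0, 255, -0.5, 0.82, 0, 0, 0, 0, 255, -0.61, 0.99, 0, 0, 0, 0, 255]'

```text
t: 16.65
eef_pos: [0.4236, -0.141, 0.1454]
tool_rot: [0.972, 0.236, 0.001, 0.001]
contact_force: [0.5, -0.5, -2.6]
gripper_width: 0.0599
grasp_force: 54.6
```

send_rows --commands '[-0.12, 0.2, 0, 0, 0, -0.035, 255, -0.25, 0.4, 0, 0, 0, -0.07, 255, -0.38, 0.62, 0, 0, 0, -0.105, 255, -0.5, 0.82, 0, 0, 0, -0.14, 255, -0.61, 0.99, 0, 0, 0, -0.175, 255, -0.61, 0.99, 0, 0, 0, -0.21, 255, -0.61, 0.99, 0, 0, 0, -0.245, 255, -0.61, 0.99, 0, 0, 0, -0.245, 255, -0.61, 0.99, 0, 0, 0, -0.245, 255]'

```text
t: 17.4
eef_pos: [0.411, -0.3124, 0.1449]
tool_rot: [0.813, 0.583, 0.0, 0.0]
contact_force: [0.1, 0.3, -2.2]
gripper_width: 0.0598
grasp_force: 54.6
```

Run:
```python
from h import *
im,st=snap("w11"); print(st["qpos"]); saucers(im,st,y1=230); print(w2p("wrist",[[.439,-.231,.012]],st)); move(.439,-.231,.05,np.radians(-18.5))
```

```text
17.4 [ 0.411  -0.3124  0.1449] [0.8125 0.583  0.0002 0.0002] [ 0.141   0.2709 -2.2321] 0.059800657330933205
[ 0.9833  0.3928 -0.5324  1.9366  0.255   0.8778 -0.006 ]
px [255   0] [374 153] mm 437.1 -232.9 size 101.3 82.7 ang 70.9
[[315.9796  77.0664]]
shift [0.5722 0.0027 0.6325] turnA [ 0.0001 -0.     -0.001 ] turnB [-0.     -0.0002  0.999 ] q7 -0.0065211925975780845
```

Run:
```python
from h import *
im=np.load("pics/w11.npy"); st=arm.read_state(); Rm=R.from_quat(st["tool_rot"]).as_matrix()
g=cv2.cvtColor(im,cv2.COLOR_RGB2HSV); m=((g[...,2]<105)&(g[...,1]<90)); m[160:]=0
L=[];Rr=[]
for y in range(45,110,6):
  r=np.nonzero(m[y,200:430])[0]+200; L.append((r.min(),y));Rr.append((r.max(),y))
t=lambda a:(p2w("wrist",a,.011,st)-st["eef_pos"])@Rm*1000
l=t(L);r=t(Rr);print(np.c_[l[:,:2],r[:,:2]])
print("mid y",(l+r)[:,1]/2,"near end x",t([(315,153)])[0,:2])
```

```text
[[106.6749 -38.4368 106.6965  37.8375]
 [102.8877 -39.288  102.9087  38.6871]
 [ 99.0677 -39.46    99.0876  38.8569]
 [ 95.2139 -39.6334  95.2326  39.0283]
 [ 91.3258 -39.8083  91.3434  40.5874]
 [ 87.4025 -41.3763  87.4196  40.0716]
 [ 83.4448 -41.5604  83.4608  39.551 ]
 [ 79.4515 -41.7461  79.4663  39.7283]
 [ 75.4222 -41.9334  75.4358  39.2015]
 [ 71.3565 -42.1223  71.3688  39.3787]
 [ 67.2541 -41.6013  67.2649  38.8454]]
mid y [-0.2997 -0.3005 -0.3015 -0.3026  0.3896 -0.6524 -1.0047 -1.0089 -1.366
 -1.3718 -1.378 ] near end x [33.044  -0.3263]
```

send_rows --commands '[0.2, -0.005, 0.1, 0, 0, 0.003, 255, 0.4, -0.005, 0.2, 0, 0, 0.003, 255, 0.585, -0.005, 0.4, 0, 0, 0.003, 255, 0.585, -0.005, 0.6, 0, 0, 0.003, 255, 0.585, -0.005, 0.7, 0, 0, 0.003, 255, 0.585, -0.005, 0.735, 0, 0, 0.003, 255, 0.585, -0.005, 0.75, 0, 0, 0.003, 255, 0.585, -0.005, 0.75, 0, 0, 0.003, 255, 0.585, -0.005, 0.75, 0, 0, 0.003, 255]'

```text
t: 18.2
eef_pos: [0.4389, -0.2295, 0.033]
tool_rot: [0.815, 0.58, 0.0, 0.001]
contact_force: [-0.1, -0.0, -3.4]
gripper_width: 0.0599
grasp_force: 54.8
```

Run:
```python
from h import *
im,st=snap("w12"); Rm=R.from_quat(st["tool_rot"]).as_matrix()
g=cv2.cvtColor(im,cv2.COLOR_RGB2HSV); m=((g[...,2]<105)&(g[...,1]<90)); m[230:]=0;m[:,:180]=0;m[:,460:]=0
t=lambda a:(p2w("wrist",a,.012,st)-st["eef_pos"])@Rm*1000
ys,xs=np.nonzero(m);print("top row",ys.min(),t([(xs[ys==ys.min()].mean(),ys.min())])[0,:2])
for y in range(ys.min()+3,225,10):
  r=np.nonzero(m[y])[0]; print(y,t([(r.min(),y),(r.max(),y)])[:,:2].ravel())
```

```text
18.2 [ 0.4389 -0.2295  0.033 ] [0.8146 0.5801 0.0003 0.0009] [-0.1294 -0.0205 -3.3891] 0.05985206572089683
top row 149 [51.4456 -0.6538]
152 [50.1791 -9.1217 50.1749 10.7782]
162 [ 45.9104 -13.0321  45.9008  20.2558]
172 [ 41.5764 -24.3102  41.559   26.0121]
182 [ 37.173  -30.5671  37.1477  30.5594]
192 [ 32.6983 -33.868   32.6657  33.4306]
202 [ 28.1511 -36.3421  28.1106  36.3485]
212 [ 23.529  -37.5257  23.4813  38.425 ]
222 [ 18.8313 -39.1758  18.7759  39.6392]
```

send_rows --commands '[-0.005, 0, 0.006, 0, 0, 0, 255, -0.005, 0, 0.012, 0, 0, 0, 255, -0.005, 0, 0.016, 0, 0, 0, 255, -0.005, 0, 0.02, 0, 0, 0, 255, -0.005, 0, 0.022, 0, 0, 0, 255, -0.005, 0, 0.022, 0, 0, 0, 255]'

```text
t: 18.75
eef_pos: [0.4379, -0.2297, 0.0286]
tool_rot: [0.814, 0.581, 0.0, 0.0]
contact_force: [-0.3, -0.2, -0.7]
gripper_width: 0.0599
grasp_force: 54.9
```

send_rows --commands '[0, 0, 0.003, 0, 0, 0, 255, 0, 0, 0.005, 0, 0, 0, 255, 0, 0, 0.005, 0, 0, 0, 255]'

```text
t: 19.0
eef_pos: [0.4379, -0.2296, 0.0284]
tool_rot: [0.814, 0.581, -0.0, 0.0]
contact_force: [-3.3, 1.5, 8.0]
gripper_width: 0.0602
grasp_force: 55.4
```

send_rows --commands '[0, 0, 0, 0, 0, 0, 65, 0, 0, 0, 0, 0, 0, 45, 0, 0, 0, 0, 0, 0, 25, 0, 0, 0, 0, 0, 0, 15, 0, 0, -0.1, 0, 0, 0, 0, 0, 0, -0.35, 0, 0, 0, 0, 0, 0, -0.6, 0, 0, 0, 0, 0, 0, -0.8, 0, 0, 0, 0, 0, 0, -0.9, 0, 0, 0, 0, 0, 0, -0.9, 0, 0, 0, 0]'

```text
t: 19.83
eef_pos: [0.4399, -0.2305, 0.1664]
tool_rot: [0.814, 0.58, 0.001, 0.003]
contact_force: [0.2, -0.3, 0.2]
gripper_width: 0.0853
grasp_force: 0.0
```

Run:
```python
from h import *
im,st=snap("w13"); move(.449,.2087,.165,np.radians(-62.4))
```

```text
19.8333 [ 0.4399 -0.2305  0.1664] [0.8143 0.5805 0.0012 0.003 ] [ 0.1511 -0.3079  0.2125] 0.0853226579316597
shift [ 2.7881 -0.8908 -0.0104] turnA [ 0.0012 -0.0001  0.2408] turnB [ 0.0001  0.0015 -0.7592] q7 -0.16878255072613713
```

send_rows --commands '[0.25, -0.08, 0, 0, 0, 0, 0, 0.5, -0.16, 0, 0, 0, 0, 0, 0.75, -0.24, 0, 0, 0, 0, 0, 0.93, -0.3, 0, 0, 0, 0, 0]'

```text
t: 20.22
eef_pos: [0.4397, -0.08, 0.1615]
tool_rot: [0.814, 0.581, -0.0, -0.001]
contact_force: [0.5, -0.3, -0.7]
gripper_width: 0.085
grasp_force: 0.0
```

send_rows --commands '[0.25, -0.08, 0, 0, 0, 0, 0, 0.5, -0.16, 0, 0, 0, 0, 0, 0.75, -0.24, 0, 0, 0, 0, 0, 0.93, -0.3, 0, 0, 0, 0, 0]'

```text
t: 20.55
eef_pos: [0.4426, 0.0667, 0.1616]
tool_rot: [0.814, 0.581, -0.0, -0.001]
contact_force: [0.2, -0.2, -0.0]
gripper_width: 0.0856
grasp_force: 0.0
```

send_rows --commands '[0.25, -0.08, 0, 0, 0, 0.034, 0, 0.5, -0.16, 0, 0, 0, 0.068, 0, 0.75, -0.24, 0, 0, 0, 0.102, 0, 0.93, -0.3, 0, 0, 0, 0.136, 0, 0.93, -0.3, 0, 0, 0, 0.17, 0, 0.93, -0.3, 0, 0, 0, 0.205, 0, 0.93, -0.3, 0, 0, 0, 0.241, 0, 0.93, -0.3, 0, 0, 0, 0.241, 0, 0.93, -0.3, 0, 0, 0, 0.241, 0]'

```text
t: 21.3
eef_pos: [0.446, 0.2098, 0.1616]
tool_rot: [0.971, 0.24, -0.001, 0.0]
contact_force: [0.2, 0.9, -0.4]
gripper_width: 0.0852
grasp_force: 0.0
```

Run:
```python
from h import *
im,st=snap("w14"); move(.449,.2087,.03,np.radians(-62.4))
a=cv2.imread("pics/w13.png")[60:320,150:450]; b=cv2.imread("pics/w14.png")[90:350,150:500]
cv2.imwrite("pics/m2.png",cv2.resize(np.hstack([a,b]),None,fx=1.2,fy=1.2))
```

```text
21.3 [0.446  0.2098 0.1616] [ 0.9707  0.2404 -0.001   0.0002] [ 0.2029  0.8597 -0.4052] 0.08517725499376601
shift [0.0149 0.0153 0.879 ] turnA [-0.      0.0005  0.0013] turnB [-0.0008 -0.     -0.9987] q7 -1.8507318356487896
```

View pics/m2.png

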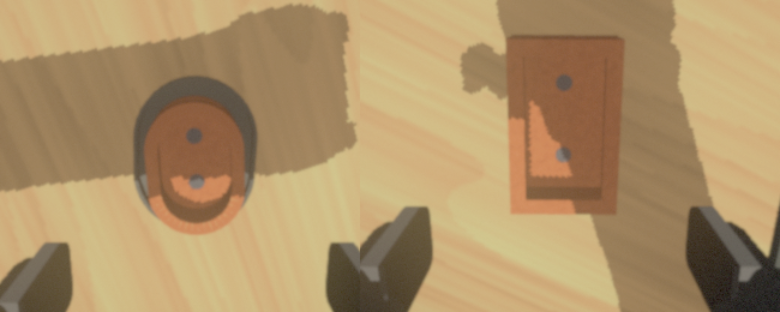

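Left: the oval pot is in its saucer, aligned. Right: the rectangular pot is centred at x 565 against a finger midline at 559, so I'll shift about 2.5 mm in +y.

send_rows --commands '[0.015, 0.018, 0.25, 0, 0, 0.001, 0, 0.015, 0.018, 0.5, 0, 0, 0.001, 0, 0.015, 0.018, 0.75, 0, 0, 0.001, 0, 0.015, 0.018, 0.87, 0, 0, 0.001, 0, 0.015, 0.018, 0.895, 0, 0, 0.001, 0, 0.015, 0.018, 0.895, 0, 0, 0.001, 30, 0.015, 0.018, 0.895, 0, 0, 0.001, 255, 0.015, 0.018, 0.895, 0, 0, 0.001, 255, 0.015, 0.018, 0.895, 0, 0, 0.001, 255, 0.015, 0.018, 0.895, 0, 0, 0.001, 255]' --newtons 60

```text
t: 22.18
eef_pos: [0.4506, 0.2087, 0.0296]
tool_rot: [0.972, 0.237, 0.001, -0.0]
contact_force: [1.3, -0.1, -2.7]
gripper_width: 0.0667
grasp_force: 67.4
```

send_rows --commands '[0, 0, -0.02, 0, 0, 0, 255, 0, 0, -0.08, 0, 0, 0, 255, 0, 0, -0.2, 0, 0, 0, 255, 0, 0, -0.4, 0, 0, 0, 255, 0, 0, -0.5, 0, 0, 0, 255]'

```text
t: 22.6
eef_pos: [0.4504, 0.2094, 0.1066]
tool_rot: [0.971, 0.237, 0.001, -0.0]
contact_force: [1.8, -1.0, -2.4]
gripper_width: 0.0664
grasp_force: 68.2
```

send_rows --commands '[-0.07, 0.2, 0, 0, 0, 0.013, 255, -0.14, 0.4, 0, 0, 0, 0.013, 255, -0.2, 0.6, 0, 0, 0, 0.013, 255, -0.24, 0.69, 0, 0, 0, 0.013, 255]'

```text
t: 22.93
eef_pos: [0.4663, 0.0961, 0.1044]
tool_rot: [0.976, 0.216, 0.0, 0.001]
contact_force: [-1.1, -0.6, -1.6]
gripper_width: 0.0667
grasp_force: 68.1
```

Run:
```python
from h import *
im,st=snap("w15"); saucers(im,st); move(.4826,-.0078,.105,np.radians(-64.9))
```

```text
22.9333 [0.4663 0.0961 0.1044] [0.9765 0.2156 0.0002 0.0011] [-1.1098 -0.5724 -1.5829] 0.06666724367154421
px [410 157] [556 329] mm 492.3 -23.0 size 125.4 109.7 ang 24.9
shift [-0.1845  0.6631 -0.0036] turnA [ 0.001   0.0005 -0.0019] turnB [ 0.0007 -0.0015  0.9981] q7 -1.7164738790313459
```

send_rows --commands '[-0.07, 0.2, 0, 0, 0, 0, 255, -0.14, 0.4, 0, 0, 0, 0, 255, -0.18, 0.58, 0, 0, 0, 0, 255, -0.185, 0.663, 0.1, 0, 0, 0, 255, -0.185, 0.663, 0.25, 0, 0, 0, 255, -0.185, 0.663, 0.35, 0, 0, 0, 255, -0.185, 0.663, 0.38, 0, 0, 0, 255, -0.185, 0.663, 0.38, 0, 0, 0, 255]'

```text
t: 23.65
eef_pos: [0.4819, -0.0013, 0.0462]
tool_rot: [0.976, 0.217, -0.001, -0.0]
contact_force: [0.6, 0.6, -2.6]
gripper_width: 0.0668
grasp_force: 68.1
```

Run:
```python
from h import *
im,st=snap("w16"); Rm=R.from_quat(st["tool_rot"]).as_matrix()
g=cv2.cvtColor(im,cv2.COLOR_RGB2HSV); m=((g[...,2]<105)&(g[...,1]<90)); m[230:]=0;m[:,:160]=0;m[:,480:]=0
t=lambda a:(p2w("wrist",a,.012,st)-st["eef_pos"])@Rm*1000
ys,xs=np.nonzero(m);print("top row",ys.min())
for x in range(260,380,20):
  r=np.nonzero(m[:,x])[0]; print(x,t([(x,r.min())])[0,:2])
for y in range(ys.min()+6,225,12):
  r=np.nonzero(m[y])[0]; print(y,t([(r.min(),y),(r.max(),y)])[:,:2].ravel())
b=cv2.imread("pics/w16.png"); cv2.imwrite("pics/m3.png",b)
```

```text
23.65 [ 0.4819 -0.0013  0.0462] [ 0.9761  0.2174 -0.0009 -0.0003] [ 0.6329  0.5758 -2.5742] 0.06682715930816424
top row 119
260 [ 60.5363 -25.8127]
280 [ 61.859  -16.7719]
300 [62.3001 -7.7836]
320 [62.74  1.19]
340 [62.3037 10.1657]
360 [62.3046 19.138 ]
125 [ 60.0944 -27.6341  60.1057  49.8204]
137 [ 54.7474 -26.5191  54.7624  43.9358]
149 [49.3173 40.2312 49.3178 45.2738]
161 [43.7703 48.9501 43.7703 48.9501]
173 [38.1163 49.4268 38.1164 49.8939]Traceback (most recent call last):
  File "<stdin>", line 9, in <module>
    return umr_minimum(a, axis, None, out, keepdims, initial, where)
ValueError: zero-size array to reduction operation minimum which has no identity
```

send_rows --commands '[-0.017, 0.034, 0, 0, 0, 0, 255, -0.017, 0.034, 0, 0, 0, 0, 255, -0.017, 0.034, 0, 0, 0, 0, 255]'

```text
t: 23.95
eef_pos: [0.483, -0.0077, 0.0474]
tool_rot: [0.976, 0.217, 0.001, 0.0]
contact_force: [-0.2, 0.0, -2.8]
gripper_width: 0.066
grasp_force: 68.2
```

Run:
```python
from h import *
im,st=snap("w17"); Rm=R.from_quat(st["tool_rot"]).as_matrix()
g=cv2.cvtColor(im,cv2.COLOR_RGB2HSV); v=g[...,2].astype(int)
t=lambda a:(p2w("wrist",a,.012,st)-st["eef_pos"])@Rm*1000
m=((g[...,2]<105)&(g[...,1]<90))
for x in (270,315,360): r=np.nonzero(m[:230,x])[0]; print(x,r.min(),t([(x,r.min())])[0,:2])
for y in (140,160,180):
  r=np.nonzero(g[y,:,1]<80)[0]; r=r[(r>150)&(r<480)]; print(y,r.min(),r.max(),t([(r.min(),y),(r.max(),y)])[:,1])
```

```text
23.95 [ 0.483  -0.0077  0.0474] [0.9762 0.2169 0.0007 0.0004] [-0.1633  0.0341 -2.7694] 0.06600871758273504
270 116 [ 63.9742 -21.3622]
315 116 [63.978  -1.0558]
360 116 [63.9785 19.2549]
140 273 409 [-20.3624  42.1521]Traceback (most recent call last):
  File "<stdin>", line 8, in <module>
    return umr_minimum(a, axis, None, out, keepdims, initial, where)
ValueError: zero-size array to reduction operation minimum which has no identity
```

send_rows --commands '[-0.01, -0.005, 0.03, 0, 0, 0, 255, -0.01, -0.005, 0.055, 0, 0, 0, 255, -0.01, -0.005, 0.07, 0, 0, 0, 255, -0.01, -0.005, 0.08, 0, 0, 0, 255, -0.01, -0.005, 0.085, 0, 0, 0, 255, -0.01, -0.005, 0.085, 0, 0, 0, 255]'

```text
t: 24.5
eef_pos: [0.4807, -0.0072, 0.0336]
tool_rot: [0.976, 0.217, -0.0, -0.0]
contact_force: [-0.0, 0.8, -1.9]
gripper_width: 0.0664
grasp_force: 68.4
```

send_rows --commands '[0, 0, 0.003, 0, 0, 0, 255, 0, 0, 0.006, 0, 0, 0, 255, 0, 0, 0.008, 0, 0, 0, 255, 0, 0, 0.008, 0, 0, 0, 255]'

```text
t: 24.83
eef_pos: [0.4809, -0.0071, 0.0334]
tool_rot: [0.976, 0.217, 0.0, 0.0]
contact_force: [-3.3, 0.1, 9.8]
gripper_width: 0.0665
grasp_force: 69.9
```

send_rows --commands '[0, 0, 0, 0, 0, 0, 45, 0, 0, 0, 0, 0, 0, 30, 0, 0, 0, 0, 0, 0, 10, 0, 0, 0, 0, 0, 0, 0, 0, 0, -0.05, 0, 0, 0, 0, 0, 0, -0.25, 0, 0, 0, 0, 0, 0, -0.5, 0, 0, 0, 0, 0, 0, -0.75, 0, 0, 0, 0, 0, 0, -1, 0, 0, 0, 0, 0, 0, -1, 0, 0, 0, 0]'

```text
t: 25.67
eef_pos: [0.4843, -0.0065, 0.1897]
tool_rot: [0.976, 0.217, 0.005, 0.001]
contact_force: [1.2, 0.0, 0.2]
gripper_width: 0.0854
grasp_force: 0.0
```

send_rows --commands '[0, 0, -0.25, 0, 0, 0, 0, 0, 0, -0.5, 0, 0, 0, 0, 0, 0, -0.7, 0, 0, 0, 0, 0, 0, -0.7, 0, 0, 0, 0]'

```text
t: 26.0
eef_pos: [0.4834, -0.0066, 0.294]
tool_rot: [0.976, 0.217, 0.005, 0.001]
contact_force: [0.5, -0.3, 0.7]
gripper_width: 0.0853
grasp_force: 0.0
```

Run:
```python
from h import *
im,st=snap("w18"); s=arm.read_camera("side")
a=cv2.imread("pics/w18.png")[:300]; b=cv2.resize(s[150:320,170:370,::-1],None,fx=1.6,fy=1.6)
c=np.zeros((572,640,3),np.uint8); c[:300]=a; c[300:572,:320]=b; cv2.imwrite("pics/m4.png",c)
```

```text
26.0 [ 0.4834 -0.0066  0.294 ] [0.9761 0.2173 0.0046 0.0014] [ 0.4767 -0.3317  0.6525] 0.08532925288520607
```

View pics/m4.png

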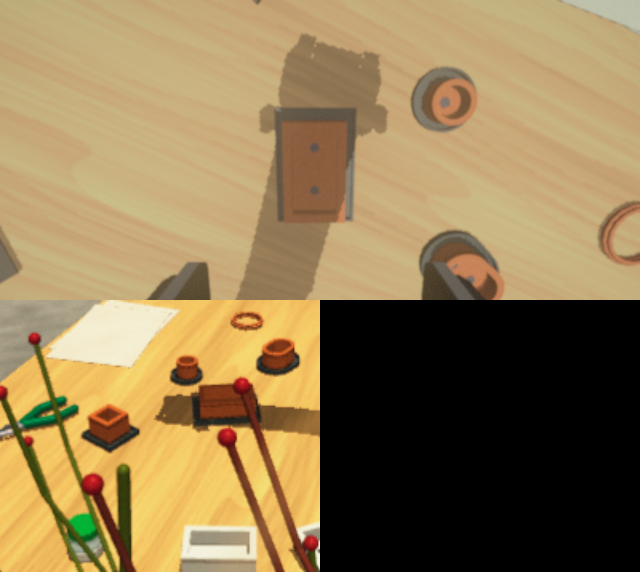

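All four pots stand upright and aligned inside their own saucers (rectangular pot x 281–348 in its saucer, 276–355). The coil and jar are where they were.

```bash
python3 -c "
from workcell import arm
print(arm.close_job())"
```

```text
the job is handed in; nothing more can be done
None
```

I unstacked the four pots from the top down and stood each one in the saucer of its own shape, lined up with the sides; the coil and jar weren't touched, and I handed the job in at about 26 s of the 120 s allowed.

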